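# Pull-test the soldered ring of a copper plaque on the spring balance

## Robot

A 6-joint arm with a two-finger parallel gripper is mounted at the origin on the work surface. World frame = base frame: x ahead of the robot, y to its left, z up, the work surface at z = 0. Lengths are in m, angles in rad, forces in N, time in s.
With the tool pointing down it reaches from about 0.35 to 0.975 m from the base axis. Payload 7.1 kg.
Tool frame: the origin (TCP) lies on the centre line of the jaws, within the pads' length; the fingertips stand 14 mm ahead of it and the grasp point (between the pads) lies 5 mm behind it; z points along the fingers, y is the line along which they close (so a half turn about z gives the same grasp; the last joint's range is limited). The gripper opens to 88 mm and grips with 3 to 60 N. Pads are 20 mm wide; open, the fingers measure 115 mm over their backs; the gripper's body (75 mm by 178 mm) begins 61 mm behind the grasp point.
Start: joints at [1.114, 0.423, 1.63, -0, 1.089, -0.019], TCP at [0.265, 0.566, 0.237] pointing down, gripper open.
Joint ranges: [-3, 3], [-0.9, 2.11], [0.09, 2.58], [-1.31, 4.45], [0.11, 2.69], [-2.54, 2.54]. Speed limits (rad/s): [2.39, 2.39, 3.01, 3.14, 3.14, 3.14].

## Interface

Orientations are given as a rotation vector (axis times angle).
In Python, from workcell import r gives the robot as it stands.
- The arm moves only by the shell command python3 jog.py 'ROWS' [FORCE]. ROWS is a JSON list of rows, 1 to 8 of them, each an object with the fields aperture (the finger opening in m), dx, dy, dz (the shift in shares of the most that a row can go, 1 being 50 mm), drx, dry, drz (a rotation vector in units of 0.25 rad); a field left out counts as zero (the opening has to be given); each row shifts and turns the commanded pose from where the row before left it, along the tool's axes as they then stand; what a row does not reach is not made up. A row lasts 1/10 s, in which the tool goes at most 0.05 m and 0.15 rad, less where a joint would pass 70% of its speed; a pose out of reach is approached as far as the arm can. The fingers move at their own pace and stop on an object; FORCE is the grip in N (left out, the last holds). Time passes only in rows, so rows that do not move let the fingers close. It prints the time, the measured TCP pose, the force, the opening and the grip force at its end. Input that does not fit is refused with a message, and nothing moves.
- r.get_state(): the state, without advancing time (a new reading comes with each control period).
- r.capture(name): name is "scene" or "top" or "wrist"; returns a dict with "pixels" (480x640x3 uint8, blue, green, red), "intrinsics" (3x3 intrinsics, pixels), "k1" (the pictures are not rectified: a ray, as slopes to the right and down, at radius r is drawn at 1 + k1 r^2 times it, then the intrinsics apply), "xyz" and "rotation" of the camera in the world. Camera axes: x right, y up, looking along -z (the intrinsics and any distortion apply to the point x, -y, -z); pixel columns grow to the right and rows downward; lengths in m; the calibration is good to about 2 mm. A picture is of the moment at which its call begins. There is no depth.
- r.sign_off(): hands the job in; it is judged then, once.
The state is a dict: "t": time; "joint_positions": joint angles; "dq": joint speeds; "effort": joint torques, N m; "position": TCP position; "eef_rot": TCP orientation; "ft_force": force on the tool from outside, world axes, zero at the start; "ft_torque": the same for the moment, N m; "grip_width": finger opening in m; "grip_force": force on a finger pad.
Only numpy, scipy, OpenCV 4.12 (cv2) and the standard library are available. Lean on these libraries where they do the work, as an engineer would, in place of code of your own. Each camera call takes 0.05 s, during which the arm holds its last target. There are 200 camera calls.

## Task

Pull-test the hanging ring of the copper plaque that lies on the steel block: take the plaque, hang its ring over the upturned hook of the spring balance and draw the plaque straight out along the balance, pulling on the plaque only and not on the balance itself, until the balance's pointer stands between the two cheeks of the set collar; come up to it gently and do not pull past it. Finish while still gripping the plaque and holding the pull steady there, and leave the collar's setting and everything else on the bench as they are.

Things in the scene. Friction and masses are not known exactly. Their poses are not given: they have to be found in the camera images.
- plaque: Loose copper plaque, about 130 g: plate 64 mm long (its x) by 40 mm wide (y) by 5 mm thick (z), chased pattern on top, one soldered wire ring at its +x end in the plane of the plate. Origin: centre of the plate's underside. Starts flat on the steel block, which is narrower: each long edge overhangs it by about 6 mm, so it can be pinched across its width from above.
- ring (a point): Centre of the plaque's ring, 47 mm from the plate's centre along the plaque's +x and at mid-thickness. Ring: inner diameter 24 mm, outer 34 mm, wire 5 mm thick. x, y, z as the plaque.
- balance: Tubular spring balance, fixed: lying aluminium barrel, 32 mm diameter, axis 62 mm above the bench. Origin on the bench under the barrel, +x: the way the rod pulls out. Barrel x = -128 to 51 mm, two clamp saddles up to 86 mm high; grey base x = -140 to 70 mm, 80 mm wide, 14 mm high. A 12 mm steel rod comes out of the +x end and bears the hook; its end is at x = 128 mm when home.
- hook (a point): Point on the upturned pin of the hook at the rod's end, 76 mm above the bench (8 mm above the rod's top): the place for the ring's centre as it is put over the pin. Pin 8 mm thick, top 98 mm above the bench, leaning 5 mm back to the barrel. Pulled tight, the ring's centre lies about 8 mm further out. Axes as the balance; moves with the rod.
- pull_rod (a joint): How far the rod is pulled out of the barrel (m), along the balance's +x: 0 home against its stop, 0.085 fully out. The inner spring pulls it home with 3.6 N at 0 plus 1.2 N for every 10 mm (about 9 N at 45 mm), with slight friction.
- pointer (a point): The pointer: an upright dark pin 5 mm thick that is fixed to the rod inside the barrel and stands out of the slot along the barrel's top, up to 98 mm above the bench (point at 90 mm). It moves with the rod. Axes as the balance.
- index (a point): Middle between the two cheeks of the brass set collar, 90 mm above the bench on the pointer's line. The cheeks are upright plates either side of the slot, 10 mm long along the balance's x, 10 mm apart: the pointer stands between them when its x is within 5 mm of this point's. The collar clasps the barrel by friction, with a thumb screw at its side. Axes as the balance.
- set_collar (a joint): Setting of the collar (m): the pull_rod value at which the pointer stands in the middle between the cheeks. Differs from time to time.
- block: Bystander under the plaque: loose steel block, 90 mm long (x), 28 mm wide, 30 mm high, 590 g. Origin under its centre.
- blank: Bystander: loose plain copper plate without ring, 64 x 40 x 5 mm, flat on the bench near the block. Origin under its centre.
- punch: Bystander: loose square steel chasing punch, 8 mm thick, 103 mm long, lying along its x near the block. Origin under it near its middle.
- tin: Bystander: small round aluminium tin, 41 mm in diameter, 28 mm high. Origin under its centre.
- hammer: Bystander: chasing hammer lying flat, wooden handle, 205 mm long along its x, head at +x, 28 mm high. Origin under the handle near its middle.
- punch_tin: Bystander: steel tin 72 mm in diameter full of upright punches, 130 mm high in all. Origin under its centre.
- flux: Bystander: amber bottle 52 mm in diameter, 115 mm high. Origin under its centre.
- handpiece: Bystander: steel rotary handpiece lying along its x, 25 mm thick, 165 mm long. Origin under it near its middle.

How it is judged:
On the way:
1. the plaque's ring is over the hook's pin (horizontal distance between ring and hook below 0.014 m and z of ring in the frame of hook between -0.012 and 0.014 m), for 0.1 s.
At the end, for the whole second after the job is handed in: Rod held still, pointer within 5 mm of the middle of the collar's cheeks; ring over the hook's pin (centre within 14 mm sideways, 12 mm below to 14 mm above the hook point), pulling over 4 N; fingers grip the plaque, over 50 mm above the bench; neither fingers nor arm touch the balance (all of step 1 and x of pointer in the frame of index between -0.005 and 0.005 m and velocity of joint pull_rod between -0.01 and 0.01 m/s and contact force between plaque and balance above 4 N and contact force between the fingers and plaque above 2 N and contact force between each of the fingers, the arm and balance below 0.5 N and height (world z) of plaque above 0.05 m); the arm keeps its last pose, push and grip.
It fails at once if pulled more than 12 mm past the middle of the set collar (x of pointer in the frame of index above 0.012 m).
It fails at once if the set collar was shifted by over 4 mm (distance of index from where it was at the start of the episode above 0.004 m).
It fails at once if the rod was pulled by the fingers instead of the plaque (contact force between the fingers and balance above 2 N and value of joint pull_rod above 0.012 m).
It fails at once if a bystander was moved by over 30 mm (distance of any of block, blank, punch, tin, hammer, punch_tin, flux, handpiece from where it was at the start of the episode above 0.03 m).
It fails at once if the bottle or the tin of punches was tipped (angle between any of flux, punch_tin's own z axis and vertical above 0.5 rad).
It also fails if it takes over 40 s, if anything falls off the work surface, if the arm or the gripper's body presses on something with over 40 N, if the wrist force passes 120 N, or if a joint passes its speed limit or range.

## Working session

There is one attempt and no reset: what is moved stays moved. The work goes in short steps, Python scripts to look and compute and a shell command to move; the robot and the scene stay as the last step left them, time stands still between calls to the robot, and variables do not carry over. Pictures are saved under pics/ and viewed, at most 11 in all, crops included, and the job is handed in when it is done.

```bash
mkdir -p pics; ls; python3 - <<'E'
from workcell import r
import cv2
for n in ("scene","top"):
    c=r.capture(n); cv2.imwrite(f"pics/{n}0.png",c["pixels"]); print(n,c["intrinsics"],c["k1"],c["xyz"],c["rotation"])
print(r.get_state())
E
```

```text
jog.py
pics
workcell.py
scene [[469.12301579   0.         318.06064461]
 [  0.         469.12301579 242.55198175]
 [  0.           0.           1.        ]] -0.006369980254705189 [1.14168374 0.78728216 0.93870477] [0.32932188 1.09042859 2.30806821]
top [[573.89774002   0.         319.91938196]
 [  0.         573.89774002 239.27568979]
 [  0.           0.           1.        ]] -0.17166653744685909 [ 0.22077412 -0.04060928  1.7104162 ] [ 0.16937578 -0.17015017 -1.55910039]
{'t': 0.1, 'joint_positions': array([ 1.11400563e+00,  4.23778843e-01,  1.63062273e+00, -5.45057813e-06,
        1.08859620e+00, -1.89659771e-02]), 'dq': array([ 0.00079906, -0.00260249, -0.00144681,  0.00086606, -0.00054616,
        0.00203961]), 'effort': array([-4.23932051e-04, -5.45611382e+01, -2.74325180e+01,  6.43790164e-02,
        1.87388639e-02, -3.01835621e-05]), 'position': array([0.26472292, 0.5656247 , 0.23596681]), 'eef_rot': array([-6.82178677e-01, -3.06629764e+00,  2.14656868e-03]), 'ft_force': array([-0.4923497 ,  0.25887646, -0.29097485]), 'ft_torque': array([-0.01164711, -0.00263938, -0.02707907]), 'grip_force': 0.0, 'grip_width': 0.08833708467627953}
```

View pics/scene0.png

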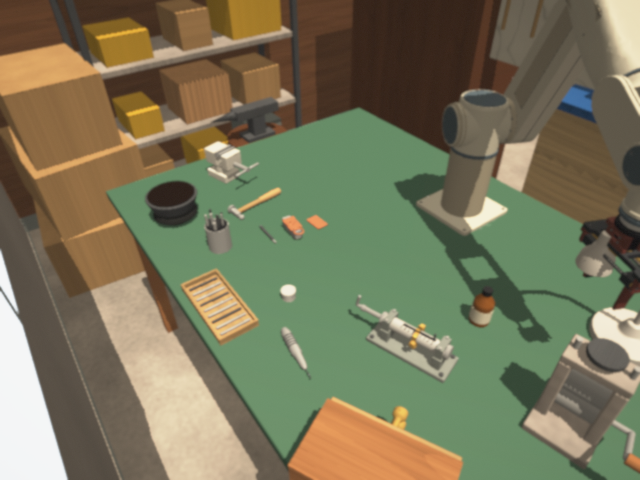

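View pics/top0.png

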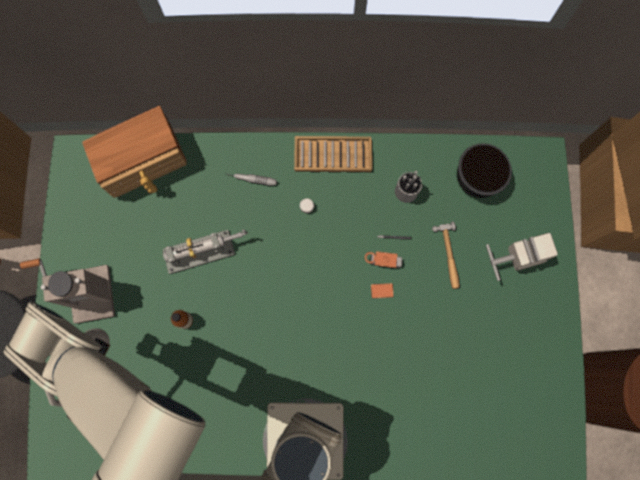

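Scene: plaque about (292,226), balance about (410,335) with hook tip at (360,300). Top: plaque at (385,260) with its ring at (370,258), balance at (200,250) with hook at (243,235), pointing right. Next: enlarged crops and a ray helper.

```bash
cat > h.py <<'E'
import numpy as np, cv2
from scipy.spatial.transform import Rotation as R
def ray(c,uv):
    K=c["intrinsics"]; d=np.array([(uv[0]-K[0,2])/K[0,0],(uv[1]-K[1,2])/K[1,1]]); s=d.copy()
    for _ in range(20): s=d/(1+c["k1"]*(s@s))
    v=R.from_rotvec(c["rotation"]).apply([s[0],-s[1],-1.]); return np.array(c["xyz"]),v/np.linalg.norm(v)
def atz(c,uv,z):
    o,v=ray(c,uv); return o+v*(z-o[2])/v[2]
def tri(obs):
    A=np.zeros((3,3));b=np.zeros(3)
    for c,uv in obs:
        o,v=ray(c,uv);P=np.eye(3)-np.outer(v,v);A+=P;b+=P@o
    p=np.linalg.solve(A,b)
    e=[np.linalg.norm((np.eye(3)-np.outer(ray(c,u)[1],ray(c,u)[1]))@(p-ray(c,u)[0])) for c,u in obs]
    return p,np.round(e,4)
def proj(c,p):
    q=R.from_rotvec(c["rotation"]).inv().apply(np.array(p)-c["xyz"]); s=np.array([q[0],-q[1]])/-q[2]
    s=s*(1+c["k1"]*(s@s)); K=c["intrinsics"]; return s*[K[0,0],K[1,1]]+[K[0,2],K[1,2]]
def crop(im,x,y,w,h,f): return cv2.resize(im[y:y+h,x:x+w],None,fx=f,fy=f,interpolation=cv2.INTER_CUBIC)
E
python3 - <<'E'
import cv2,numpy as np
from h import *
s=cv2.imread("pics/scene0.png");t=cv2.imread("pics/top0.png")
a=np.hstack([crop(t,155,215,100,75,4),crop(t,345,225,100,75,4)])
b=np.hstack([crop(s,350,290,114,85,3.5)[:297,:399],crop(s,250,190,100,75,4)[:297]])
b=cv2.resize(b,(800,297));cv2.imwrite("pics/c1.png",np.vstack([a,b]))
E
```

```text
(no output)
```

View pics/c1.png

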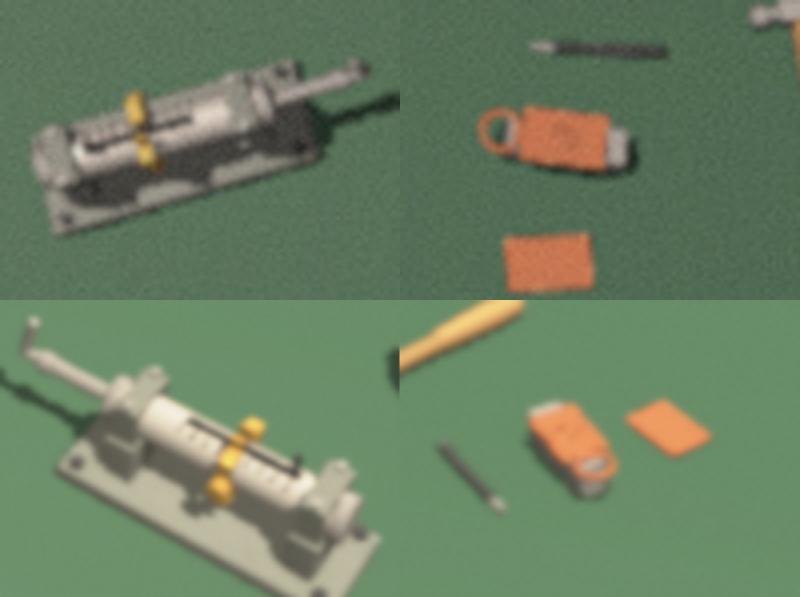

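Crops show: hook pin top at top-view (244.5,232) / scene (359.7,296.3). Pointer is at top (177,251.7) / scene (434.9,335.7). Ring centre is at top (369.5,257.7) / scene (299.5,231), and plate centre at top (386,259.5) / scene (292.5,223.2).

```bash
python3 - <<'E'
from workcell import r
from h import *
s=r.capture("scene");t=r.capture("top")
for n,a,b in [("pintop",(244.5,232),(359.7,296.3)),("pointertop",(177,251.7),(434.9,335.7)),("ring",(369.5,257.7),(299.5,231)),("plate",(386,259.5),(292.5,223.2)),("collarA",(188.7,240.5),(422.3,326.5))]:
    print(n,*tri([(t,a),(s,b)]))
st=r.get_state();M=R.from_rotvec(st["eef_rot"]).as_matrix();print(M.round(3))
w=r.capture("wrist");print(M.T@(w["xyz"]-st["position"]),(M.T@R.from_rotvec(w["rotation"]).as_matrix()).round(3),w["intrinsics"][0,0],w["k1"])
E
```

```text
pintop [0.59709153 0.17943393 0.08950566] [0.0007 0.0007]
pointertop [0.53764991 0.37591958 0.08850665] [0.0008 0.0008]
ring [ 0.5334863 -0.1878775  0.0336857] [0.0006 0.0006]
plate [ 0.52814681 -0.23693327  0.03193726] [0.0012 0.0012]
collarA [0.56149729 0.34449779 0.10937352] [0.009 0.009]
[[-0.906  0.424 -0.   ]
 [ 0.424  0.906 -0.001]
 [ 0.    -0.001 -1.   ]]
[ 0.0648928  -0.00025539 -0.14777204] [[-0.     0.971  0.24 ]
 [ 1.     0.     0.   ]
 [ 0.     0.24  -0.971]] 424.1369814333906 -0.05687292612820924
```

The measured heights agree with the text (ring 33.7 vs 32.5 mm, pin top 89.5 vs 98 mm). Moving over the plaque, then turning 1.24 rad.

The manual's scale: shifts go in shares of 50 mm and turns go in units of 0.25 rad. Converting my numbers, -0.035 m is -0.7, -0.0336 m is -0.672.

```bash
python3 jog.py '[{"aperture": 0.06, "dx": -0.672, "dy": -0.7, "dz": 0.04}, {"aperture": 0.06, "dx": -0.672, "dy": -0.7, "dz": 0.04}, {"aperture": 0.06, "dx": -0.672, "dy": -0.7, "dz": 0.04}, {"aperture": 0.06, "dx": -0.672, "dy": -0.7, "dz": 0.04}, {"aperture": 0.06, "dx": -0.672, "dy": -0.7, "dz": 0.04}, {"aperture": 0.06, "dx": -0.672, "dy": -0.7, "dz": 0.04}, {"aperture": 0.06, "dx": -0.672, "dy": -0.7, "dz": 0.04}, {"aperture": 0.06, "dx": -0.672, "dy": -0.7, "dz": 0.04}]' 40
python3 jog.py '[{"aperture": 0.06, "dx": -0.672, "dy": -0.7, "dz": 0.04}, {"aperture": 0.06, "dx": -0.672, "dy": -0.7, "dz": 0.04}, {"aperture": 0.06, "dx": -0.672, "dy": -0.7, "dz": 0.04}, {"aperture": 0.06, "dx": -0.672, "dy": -0.7, "dz": 0.04}, {"aperture": 0.06, "dx": -0.672, "dy": -0.7, "dz": 0.04}, {"aperture": 0.06, "dx": -0.672, "dy": -0.7, "dz": 0.04}, {"aperture": 0.06, "dx": -0.672, "dy": -0.7, "dz": 0.04}, {"aperture": 0.06, "dx": -0.672, "dy": -0.7, "dz": 0.04}]'
python3 jog.py '[{"aperture": 0.06, "dx": -0.672, "dy": -0.7, "dz": 0.04}, {"aperture": 0.06, "drz": 0.56}, {"aperture": 0.06, "drz": 0.56}, {"aperture": 0.06, "drz": 0.56}, {"aperture": 0.06, "drz": 0.56}, {"aperture": 0.06, "drz": 0.56}, {"aperture": 0.06, "drz": 0.56}, {"aperture": 0.06, "drz": 0.56}]'
python3 jog.py '[{"aperture": 0.06, "drz": 0.56}, {"aperture": 0.06, "drz": 0.48}, {"aperture": 0.06}, {"aperture": 0.06}]'
python3 - <<'E'
from workcell import r
import cv2,pickle
w=r.capture("wrist");cv2.imwrite("pics/w1.png",w["pixels"]);pickle.dump(w,open("w1.pkl","wb"))
E
```

```text
t: 1.05
position: [0.39, 0.1967, 0.2208]
eef_rot: [0.681, 3.066, 0.001]
ft_force: [0.6, 0.4, 0.0]
grip_width: 0.0596
grip_force: 0.0
t: 1.85
position: [0.5147, -0.1712, 0.2047]
eef_rot: [0.683, 3.066, 0.0]
ft_force: [1.1, 0.4, 1.4]
grip_width: 0.0604
grip_force: 0.0
t: 2.65
position: [0.53, -0.215, 0.2026]
eef_rot: [-2.052, -2.379, 0.0]
ft_force: [0.5, 0.4, -1.0]
grip_width: 0.06
grip_force: 0.0
t: 3.05
position: [0.53, -0.215, 0.2027]
eef_rot: [-2.334, -2.103, 0.0]
ft_force: [-0.3, -0.1, -0.7]
grip_width: 0.0601
grip_force: 0.0
```

View pics/w1.png

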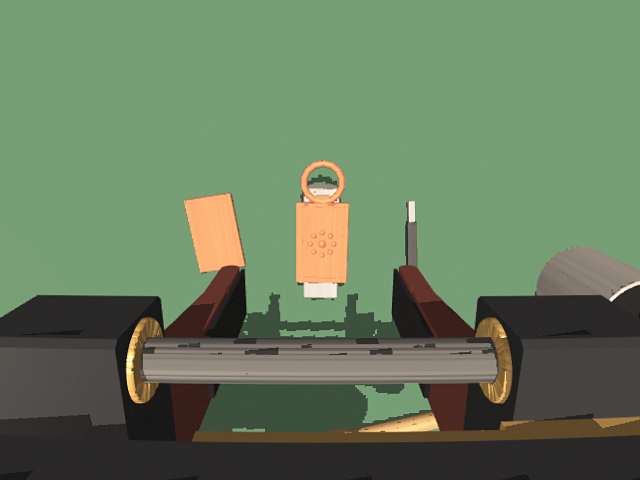

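Wrist view: plate centre (322,244), ring centre (323,182); the blank is at (214,232) and the punch at (411,235), both outside the fingers. Segmenting for sub-pixel values.

```bash
cat >> h.py <<'E'
def plaque(c,near):
    hsv=cv2.cvtColor(c["pixels"],cv2.COLOR_BGR2HSV); m=cv2.inRange(hsv,(3,90,90),(20,255,255))
    m=cv2.morphologyEx(m,cv2.MORPH_OPEN,np.ones((12,12),np.uint8))
    n,l,s,ce=cv2.connectedComponentsWithStats(m); k=[i for i in range(1,n) if s[i,4]>500]
    i=min(k,key=lambda i:np.hypot(*(ce[i]-near)))
    rc=cv2.minAreaRect(np.argwhere(l==i)[:,::-1].astype(np.float32)); return rc
E
python3 - <<'E'
from workcell import r
from h import *
import pickle
w=pickle.load(open("w1.pkl","rb")); rc=plaque(w,(322,244)); print(rc)
for p in cv2.boxPoints(rc): print(p,atz(w,p,.035).round(4))
c=atz(w,rc[0],.035);g=atz(w,(323,182.5),.0325); print("c",c,"ring",g,np.linalg.norm(g[:2]-c[:2]),np.degrees(np.arctan2(*(g-c)[[1,0]])))
st=r.get_state();M=R.from_rotvec(st["eef_rot"]).as_matrix();print(M.round(3),"tool delta",M.T@(c-st["position"]),np.degrees(np.arctan2(M[1,0],M[0,0])))
t=r.capture("top");s=r.capture("scene")
print(tri([(w,rc[0]),(t,(386,259.5)),(s,(292.5,223.2))]),tri([(w,(323,182.5)),(t,(369.5,257.7)),(s,(299.5,231))]))
E
```

```text
((323.0, 239.5), (87.0, 52.0), 90.0)
[297. 196.] [ 0.5153 -0.1987  0.035 ]
[349. 196.] [ 0.5541 -0.2027  0.035 ]
[349. 283.] [ 0.5481 -0.2718  0.035 ]
[297. 283.] [ 0.5072 -0.2675  0.035 ]
c [ 0.53125555 -0.23428778  0.035     ] ring [ 0.53570156 -0.1908997   0.0325    ] 0.04361527039127032 84.14927916299253
[[ 0.104  0.995 -0.   ]
 [ 0.995 -0.104  0.   ]
 [ 0.    -0.    -1.   ]] tool delta [-0.01909694  0.00329652  0.16763873] 84.03722041171895
(array([ 0.52934125, -0.23596463,  0.03240823]), array([0.0021, 0.0017, 0.0017])) (array([ 0.53415848, -0.18903954,  0.03321632]), array([0.0023, 0.0007, 0.0018]))
```

Corrected for ring pixels that merged into the blob, the plate centre is about (0.531,-0.2375). Descending onto it.

To row units: 0.04 m is 0.8, 0.03 m is 0.6.

```bash
python3 jog.py '[{"aperture": 0.06, "dx": -0.444, "dy": 0.06}, {"aperture": 0.06, "dz": 0.8}, {"aperture": 0.06, "dz": 0.8}, {"aperture": 0.06, "dz": 0.8}, {"aperture": 0.06, "dz": 0.6}, {"aperture": 0.06, "dz": 0.3}, {"aperture": 0.06, "dz": 0.2}, {"aperture": 0.06}]'
python3 jog.py '[{"aperture": 0.03}, {"aperture": 0.03}, {"aperture": 0.03}, {"aperture": 0.03}, {"aperture": 0.03}, {"aperture": 0.03}]' 40
python3 jog.py '[{"aperture": 0.03, "dz": -0.4}, {"aperture": 0.03, "dz": -0.8}, {"aperture": 0.03, "dz": -0.8}, {"aperture": 0.03, "dz": -0.6}, {"aperture": 0.03}]'
```

```text
t: 4.0
position: [0.5305, -0.2373, 0.0272]
eef_rot: [-2.336, -2.099, 0.001]
ft_force: [-0.0, 0.1, 0.0]
grip_width: 0.0602
grip_force: 0.0
t: 4.6
position: [0.5313, -0.2377, 0.0289]
eef_rot: [2.336, 2.098, 0.001]
ft_force: [-0.9, 1.1, 6.4]
grip_width: 0.0393
grip_force: 40.0
t: 5.1
position: [0.5332, -0.2385, 0.1624]
eef_rot: [2.331, 2.094, 0.005]
ft_force: [0.3, -0.1, -1.5]
grip_width: 0.0392
grip_force: 40.0
```

Gripped at 39.3 mm with 40 N. Turning to the balance's line and moving to a viewing pose off the hook.

To row units: 0.041 m is 0.82, 0.03 m is 0.6, -0.133 rad is -0.532.

```bash
python3 jog.py '[{"aperture": 0.03, "dz": -0.26, "drz": -0.532}, {"aperture": 0.03, "dz": -0.26, "drz": -0.532}, {"aperture": 0.03, "dz": -0.28, "drz": -0.528}, {"aperture": 0.03, "dx": 0.6, "dy": 0.4}, {"aperture": 0.03, "dx": 0.82, "dy": 0.54}, {"aperture": 0.03, "dx": 0.82, "dy": 0.54}, {"aperture": 0.03, "dx": 0.82, "dy": 0.54}, {"aperture": 0.03, "dx": 0.82, "dy": 0.54}]'
python3 jog.py '[{"aperture": 0.03, "dx": 0.82, "dy": 0.54}, {"aperture": 0.03, "dx": 0.852, "dy": 0.54}, {"aperture": 0.03}, {"aperture": 0.03}]'
python3 - <<'E'
from workcell import r
import cv2,pickle
w=r.capture("wrist");cv2.imwrite("pics/w2.png",w["pixels"]);pickle.dump((w,r.get_state()),open("w2.pkl","wb"))
E
```

```text
t: 5.9
position: [0.5972, -0.0129, 0.1965]
eef_rot: [-1.875, -2.519, 0.001]
ft_force: [0.7, 0.2, -2.2]
grip_width: 0.0397
grip_force: 40.0
t: 6.3
position: [0.6244, 0.0813, 0.1962]
eef_rot: [-1.872, -2.522, 0.003]
ft_force: [-0.1, 0.5, -1.4]
grip_width: 0.0392
grip_force: 40.0
```

View pics/w2.png

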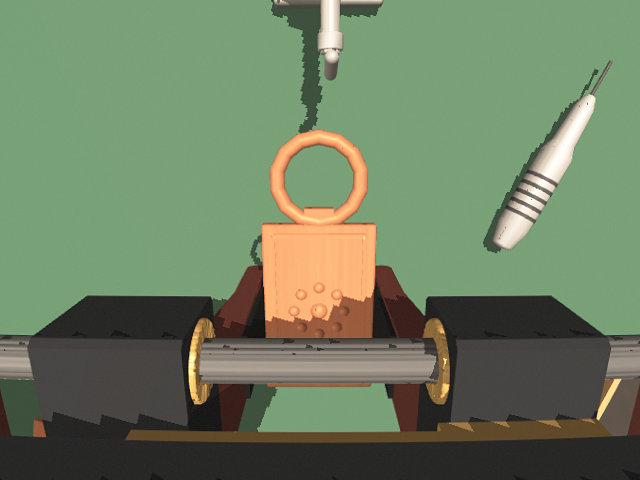

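Wrist view: ring centre (319.5,178), straight in the grip; pin top (332,57) and rod running up to (330,0), roughly on the tool's line. One look from above the barrel for pointer and collar.

```bash
python3 jog.py '[{"aperture": 0.03, "dx": 0.4, "dz": -0.6}, {"aperture": 0.03, "dx": 0.6, "dz": -0.7}, {"aperture": 0.03, "dx": 0.7, "dz": -0.7}, {"aperture": 0.03, "dx": 0.8}, {"aperture": 0.03, "dx": 0.5}, {"aperture": 0.03}, {"aperture": 0.03}]'
python3 - <<'E'
from workcell import r
import cv2,pickle
w=r.capture("wrist");cv2.imwrite("pics/w3.png",w["pixels"]);pickle.dump((w,r.get_state()),open("w3.pkl","wb"))
E
```

```text
t: 7.05
position: [0.582, 0.2225, 0.2972]
eef_rot: [-1.877, -2.519, 0.002]
ft_force: [-0.8, -0.3, -2.1]
grip_width: 0.0392
grip_force: 40.0
```

View pics/w3.png

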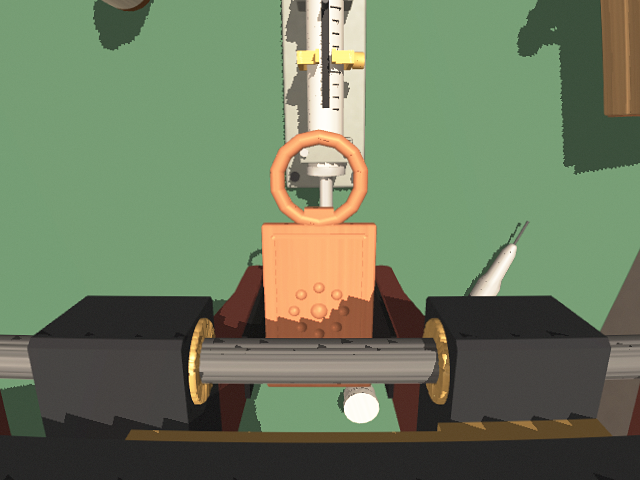

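Collar cheeks are at (306..345, 58) and the slot at x≈326; the pointer is just out of frame. Going 55 mm further.

```bash
python3 jog.py '[{"aperture": 0.03, "dx": 0.6}, {"aperture": 0.03, "dx": 0.5}, {"aperture": 0.03}, {"aperture": 0.03}]'
python3 - <<'E'
from workcell import r
from h import *
import cv2,pickle
w=r.capture("wrist");pickle.dump((w,r.get_state()),open("w4.pkl","wb"))
cv2.imwrite("pics/w4.png",crop(w["pixels"],250,0,150,150,4))
E
```

```text
t: 7.5
position: [0.5667, 0.2753, 0.2973]
eef_rot: [1.877, 2.519, -0.002]
ft_force: [0.0, 0.1, -1.3]
grip_width: 0.0391
grip_force: 40.0
```

View pics/w4.png

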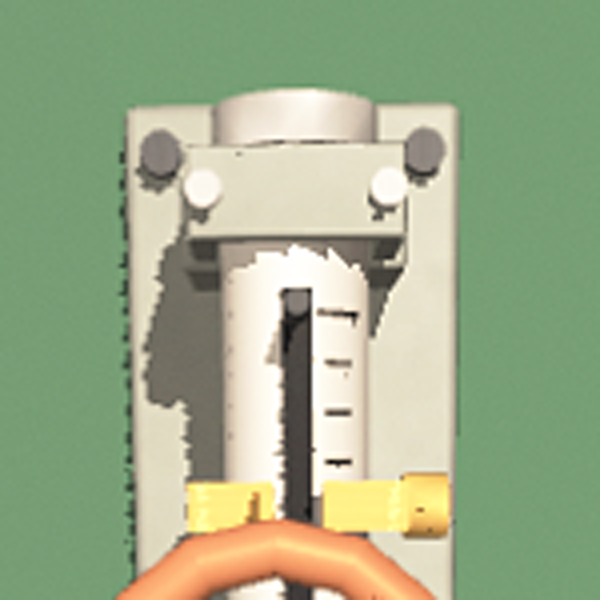

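Pointer top is at (324.2,75.5). The collar's top spans rows 120.7–133, so its middle is about (324.5,126.8), almost straight below the camera. Computing the setting, hook and ring.

```bash
cat > m.py <<'E'
from workcell import r
from h import *
import pickle
(w2,s2),(w3,s3),(w4,s4)=[pickle.load(open(f"w{i}.pkl","rb")) for i in (2,3,4)]
p=atz(w4,(324.25,75.5),.098); 
for z in (.078,.09,.098):
    c=atz(w4,(324.5,126.8),z);print("pointer",p.round(4),"collar",z,c.round(4),"set",np.linalg.norm((c-p)[:2]).round(4))
print("collar w3",atz(w3,(326,59),.09).round(4))
pin=atz(w2,(332,57),.098);base=atz(w2,(331,74),.068);print("pin",pin.round(4),"low",base.round(4))
t=r.capture("top");s=r.capture("scene")
print("pin tri",*tri([(w2,(332,57)),(t,(244.5,232)),(s,(359.7,296.3))]))
u=(pin-p)[:2];print("pointer-pin",np.linalg.norm(u),np.degrees(np.arctan2(u[1],u[0])))
for w,st in ((w2,s2),(w4,s4)):
    M=R.from_rotvec(st["eef_rot"]).as_matrix();o,v=ray(w,(319.5,178));o=M.T@(o-st["position"]);v=M.T@v
    for z in(-.007,-.005,-.003): print("ring tool",(o+v*(z-o[2])/v[2]).round(4))
    print("tool x deg",np.degrees(np.arctan2(M[1,0],M[0,0])),M[2].round(3))
# axis from w4+w2 base/barrel: slot points
a=atz(w4,(250+298/4,340/4),.078);b=atz(w2,(330,10),.068);u=(b-a)[:2];print("axis",np.degrees(np.arctan2(u[1],u[0])),a,b)
E
python3 m.py
```

```text
pointer [0.5408 0.3765 0.098 ] collar 0.078 [0.5525 0.3392 0.078 ] set 0.039
pointer [0.5408 0.3765 0.098 ] collar 0.09 [0.5523 0.3391 0.09  ] set 0.0391
pointer [0.5408 0.3765 0.098 ] collar 0.098 [0.5522 0.3391 0.098 ] set 0.0391
collar w3 [0.5535 0.3369 0.09  ]
pin [0.6014 0.1816 0.098 ] low [0.6032 0.1765 0.068 ]
pin tri [0.59881774 0.18091305 0.09094487] [0.003  0.0026 0.0012]
pointer-pin 0.204080657381708 -72.72618929160133
ring tool [ 0.0495  0.0006 -0.007 ]
ring tool [ 0.0493  0.0006 -0.005 ]
ring tool [ 0.0491  0.0006 -0.003 ]
tool x deg 106.72517835348299 [ 0.    -0.002 -1.   ]
ring tool [ 0.0487  0.0001 -0.007 ]
ring tool [ 0.0484  0.0001 -0.005 ]
ring tool [ 0.0482  0.0001 -0.003 ]
tool x deg 106.60001178214401 [-0.001 -0.001 -1.   ]
axis -72.96113379785386 [0.54271404 0.37155841 0.078     ] [0.59169368 0.21174106 0.068     ]
```

Setting ≈ 39 mm; pin to pointer 204 mm; axis −72.9°; tool aligned to within 0.5°. Hook point ≈ (0.6025,0.179), so the target TCP is (0.616,0.1325). Moving above it.

To row units: 0.0016 m is 0.032, 0.045 m is 0.9.

```bash
python3 jog.py '[{"aperture": 0.03, "dx": -0.76, "dy": 0.032}, {"aperture": 0.03, "dx": -0.76, "dy": 0.032}, {"aperture": 0.03, "dx": -0.76, "dy": 0.032}, {"aperture": 0.03, "dx": -0.74, "dy": 0.034, "dz": 0.4}, {"aperture": 0.03, "dz": 0.9}, {"aperture": 0.03, "dz": 0.9}, {"aperture": 0.03, "dz": 0.8}, {"aperture": 0.03, "dz": 0.44}]'
python3 jog.py '[{"aperture": 0.03}, {"aperture": 0.03}]'
python3 - <<'E'
from workcell import r
import cv2,pickle
w=r.capture("wrist");cv2.imwrite("pics/w5.png",w["pixels"]);pickle.dump((w,r.get_state()),open("w5.pkl","wb"))
E
```

```text
t: 8.45
position: [0.6142, 0.1321, 0.1221]
eef_rot: [-1.876, -2.516, 0.006]
ft_force: [0.6, -0.1, -0.5]
grip_width: 0.0397
grip_force: 40.0
t: 8.65
position: [0.6164, 0.1333, 0.1261]
eef_rot: [1.877, 2.519, -0.0]
ft_force: [0.7, 0.1, -0.9]
grip_width: 0.0394
grip_force: 40.0
```

View pics/w5.png

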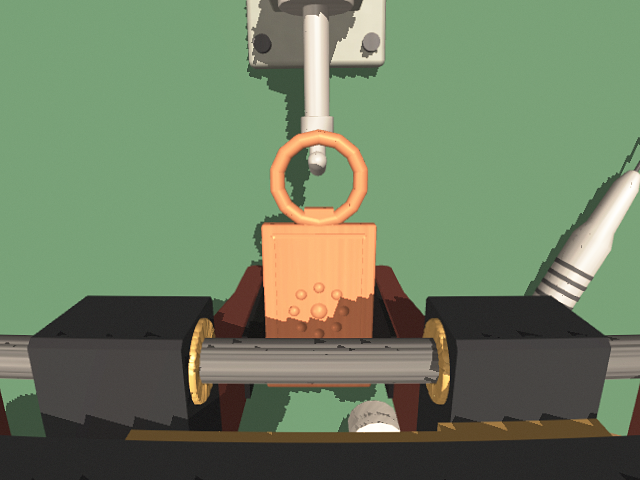

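Ring centre is (319.5,178) and pin top (317,163), already inside the ring's outline. Checking in metres.

```bash
python3 - <<'E'
from h import *
import pickle
w2,s2=pickle.load(open("w2.pkl","rb"));w,s=pickle.load(open("w5.pkl","rb"));M=R.from_rotvec(s["eef_rot"]).as_matrix()
p=atz(w,(317,163),.098);g=atz(w,(319.5,178),s["position"][2]+.004)
print(p,g,"ring->pintop in tool",M.T@(p-g), tri([(w,(317,163)),(w2,(332,57))]),s["position"])
E
```

```text
[0.60117839 0.18148217 0.098     ] [0.60277767 0.1795185  0.1310857 ] ring->pintop in tool [ 0.00234772 -0.00103874  0.03308302] (array([0.60127645, 0.18151857, 0.0982535 ]), array([0.0001, 0.0001])) [0.61708813 0.13360841 0.1270857 ]
```

Two wrist views put the pin top at z = 98.3 mm, and it sits 2 mm from the ring's centre. Lowering.

To row units: 0.015 m is 0.3, 0.012 m is 0.24.

```bash
python3 jog.py '[{"aperture": 0.03, "dy": -0.02, "dz": 0.3}, {"aperture": 0.03, "dz": 0.3}, {"aperture": 0.03, "dz": 0.24}, {"aperture": 0.03, "dz": 0.24}, {"aperture": 0.03}, {"aperture": 0.03}, {"aperture": 0.03}]'
python3 - <<'E'
from workcell import r
import cv2,pickle
from h import *
w=r.capture("wrist");s=r.get_state();pickle.dump((w,s),open("w6.pkl","wb"));print(s["position"],s["ft_force"])
a=crop(w["pixels"],220,0,200,240,2.5);c=r.capture("scene");b=crop(c["pixels"],330,270,80,120,5)
cv2.imwrite("pics/w6.png",np.hstack([a,cv2.resize(b,(300,600))])) 
E
```

```text
t: 9.4
position: [0.6154, 0.1338, 0.072]
eef_rot: [1.876, 2.52, 0.001]
ft_force: [-0.4, 0.9, -0.8]
grip_width: 0.0393
grip_force: 40.0
[0.61541722 0.13375614 0.07216237] [ 0.01544022  0.02863082 -2.22171624]
```

View pics/w6.png

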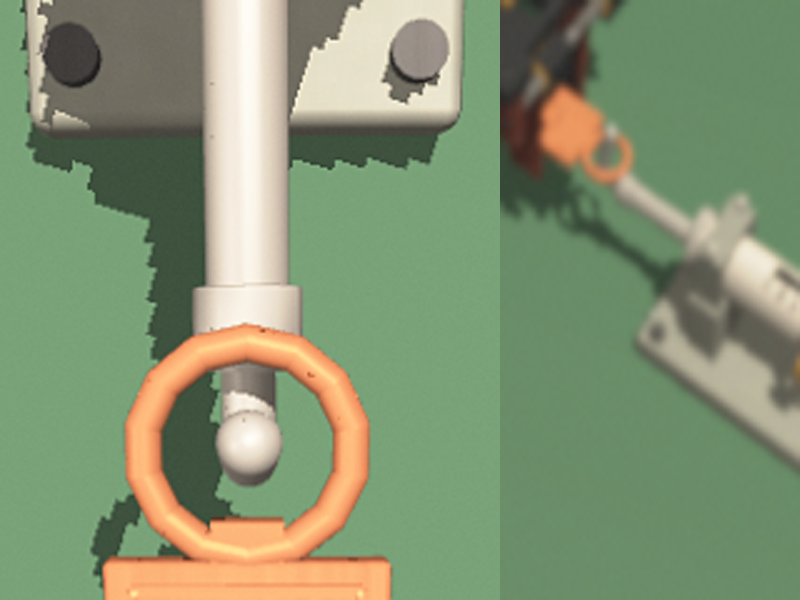

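The ring hangs around the pin: pin top near mid-ring, clear all round. Pulling in small steps.

```bash
python3 jog.py '[{"aperture": 0.03, "dx": -0.08}, {"aperture": 0.03, "dx": -0.08}, {"aperture": 0.03, "dx": -0.08}, {"aperture": 0.03, "dx": -0.08}, {"aperture": 0.03}, {"aperture": 0.03}]'
python3 jog.py '[{"aperture": 0.03, "dx": -0.08}, {"aperture": 0.03, "dx": -0.08}, {"aperture": 0.03, "dx": -0.08}, {"aperture": 0.03, "dx": -0.08}, {"aperture": 0.03, "dx": -0.08}, {"aperture": 0.03, "dx": -0.08}, {"aperture": 0.03}, {"aperture": 0.03}]'
cat > look.py <<'E'
import sys,pickle
from workcell import r
from h import *
w6,s0=pickle.load(open("w6.pkl","rb"));M=R.from_rotvec(s0["eef_rot"]).as_matrix()
fs=[];xs=[]
for _ in range(4):
    w=r.capture("wrist");s=r.get_state();fs.append(s["ft_force"]);xs.append(s["position"])
print("moved tool",(M.T@(np.mean(xs,0)-s0["position"])).round(4),"F tool",(M.T@np.mean(fs,0)).round(2),s["grip_force"])
np.save("wl.npy",w["pixels"]);pickle.dump((w,s),open(sys.argv[1],"wb"))
# bright pin top inside the ring
hsv=cv2.cvtColor(w["pixels"],cv2.COLOR_BGR2HSV);m=cv2.inRange(hsv[100:215,290:350],(0,0,110),(179,60,255))
n,l,st,ce=cv2.connectedComponentsWithStats(m);print([(st[i][:4]+[290,100,0,0],st[i][4]) for i in range(1,n) if st[i][4]>40])
E
python3 look.py w7.pkl
```

```text
t: 10.1
position: [0.6197, 0.1184, 0.0717]
eef_rot: [-1.876, -2.52, -0.0]
ft_force: [-0.2, 4.3, 0.0]
grip_width: 0.0395
grip_force: 40.0
t: 10.9
position: [0.6265, 0.096, 0.0717]
eef_rot: [-1.876, -2.519, -0.001]
ft_force: [0.3, 6.6, -0.6]
grip_width: 0.0396
grip_force: 40.0
moved tool [-0.0392 -0.0001  0.0004] F tool [7.29 1.7  0.73] 40.00102937221527
[(array([298, 100,  45,  31]), np.int32(1114)), (array([307, 133,  28,  37]), np.int32(625))]
```

Moved 39 mm at 7.3 N, so the rod is out about 31 mm. Another 5 mm, then look.

To row units: -0.002 m is -0.04, -0.001 m is -0.02.

```bash
python3 jog.py '[{"aperture": 0.03, "dx": -0.04}, {"aperture": 0.03, "dx": -0.04}, {"aperture": 0.03, "dx": -0.02}, {"aperture": 0.03}, {"aperture": 0.03}]'
python3 look.py w8.pkl
python3 - <<'E'
from workcell import r
import cv2,pickle
from h import *
w,s=pickle.load(open("w8.pkl","rb"))
t=r.capture("top");c=r.capture("scene");pickle.dump((t,c),open("tc8.pkl","wb"))
a=crop(w["pixels"],260,90,120,150,4)
b=np.vstack([crop(t["pixels"],165,230,40,37,8)[:296],crop(c["pixels"],405,310,40,38,8)[:304]])
cv2.imwrite("pics/w8.png",np.hstack([a,b]))
E
```

```text
t: 11.6
position: [0.628, 0.0915, 0.0717]
eef_rot: [-1.876, -2.52, -0.002]
ft_force: [-1.2, 7.4, -0.5]
grip_width: 0.0395
grip_force: 40.0
moved tool [-0.044  -0.0002  0.0004] F tool [7.58 1.61 0.85] 40.001437067985535
[(array([298, 100,  45,  31]), np.int32(1099)), (array([307, 133,  28,  37]), np.int32(623))]
```

View pics/w8.png

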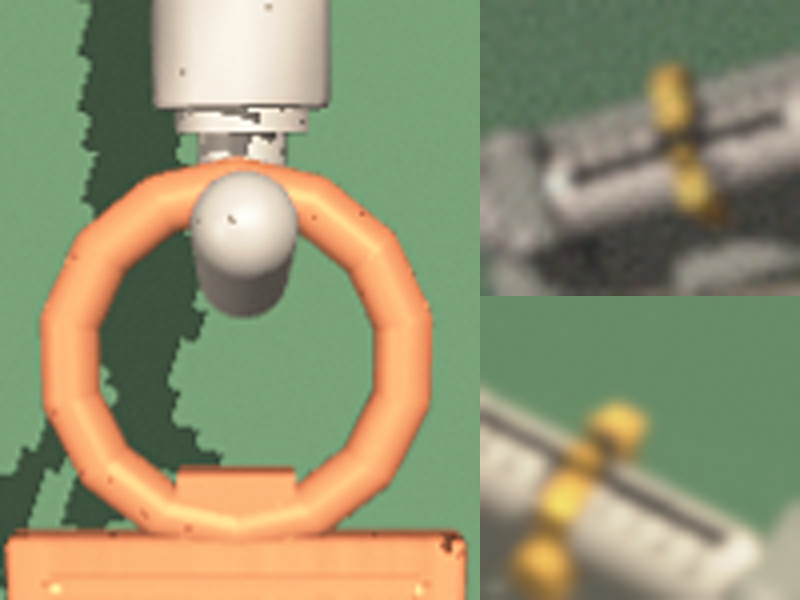

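The ring is tight on the pin (pin top at (321.2,145.5)), and the top and scene crops show dark pointer pixels in the gap of the yellow collar. Quantifying the rod travel from the pin.

```bash
python3 - <<'E'
from h import *
import pickle
w,s=pickle.load(open("w8.pkl","rb"));w6,s6=pickle.load(open("w6.pkl","rb"))
u=np.array([.2950,-.9555])
for z in (.094,.098):
    p=atz(w,(321.2,145.5),z);q=atz(w6,(220+248/2.5,445/2.5),z);print(p,q,"rod",(p-q)[:2]@u)
P=np.array([.5408,.3765]);C=np.array([.5523,.3391])
t,c=pickle.load(open("tc8.pkl","rb"))
for d in (.034,.036,.039,.042):
    x=np.r_[P+u*d,.098]; print(d,(proj(t,x)-[165,230])*8+[480,0],(proj(c,x)-[405,310])*8+[480,296])
for n,x in(("collar",np.r_[C,.09]),): print(n,(proj(t,x)-[165,230])*8+[480,0],(proj(c,x)-[405,310])*8+[480,296])
E
```

```text
[0.61142212 0.14883978 0.094     ] [0.60098449 0.18182582 0.094     ] rod 0.03459726429691156
[0.61135321 0.14898344 0.098     ] [0.60084519 0.18226771 0.098     ] rod 0.03490298188601558
0.034 [656.34258555 134.65459091] [606.81108599 430.73681699]
0.036 [661.61047607 133.08988416] [600.55166052 427.5256994 ]
0.039 [669.51377764 130.74264863] [591.18291041 422.71946097]
0.042 [677.41881117 128.39521034] [581.83854365 417.92570604]
collar [674.73036273 135.22050777] [587.50095009 440.55622874]
```

Rod at 34.7 mm against a setting of 39. Pulling 4.5 mm more gently.

To row units: -0.0015 m is -0.03.

```bash
python3 jog.py '[{"aperture": 0.03, "dx": -0.03}, {"aperture": 0.03, "dx": -0.03}, {"aperture": 0.03, "dx": -0.03}, {"aperture": 0.03}, {"aperture": 0.03}, {"aperture": 0.03}]'
python3 look.py w9.pkl
python3 - <<'E'
from workcell import r
import cv2,pickle
from h import *
w,s=pickle.load(open("w9.pkl","rb"));t=r.capture("top");c=r.capture("scene")
a=crop(w["pixels"],260,90,120,150,4)
b=np.vstack([crop(t["pixels"],165,230,40,37,8)[:296],crop(c["pixels"],405,310,40,38,8)[:304]])
cv2.imwrite("pics/w9.png",np.hstack([a,b]))
E
```

```text
t: 12.5
position: [0.6292, 0.0873, 0.0717]
eef_rot: [-1.876, -2.519, -0.002]
ft_force: [-1.1, 7.6, -0.0]
grip_width: 0.0393
grip_force: 40.0
moved tool [-0.0484 -0.0001  0.0004] F tool [7.71 1.62 0.8 ] 40.00189483165741
[(array([298, 100,  45,  31]), np.int32(1088)), (array([307, 133,  28,  37]), np.int32(627))]
```

View pics/w9.png

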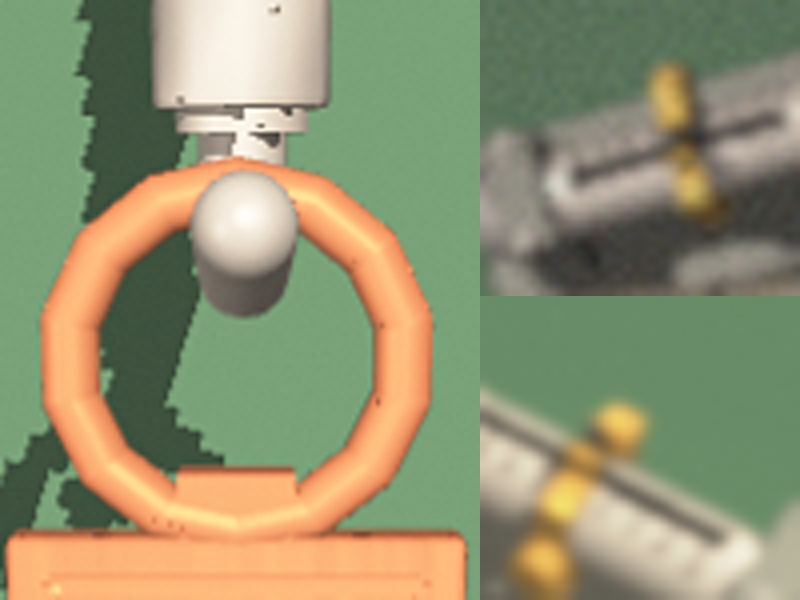

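Rod ≈ 39 mm, ring tight on the pin at (321.2,145.5), and the collar looks unmoved. One numeric cross-check of pointer against collar using the fixed cameras.

```bash
python3 - <<'E'
from workcell import r
from h import *
u=np.array([.2950,-.9555]);P=np.array([.5408,.3765]);C=np.array([.5523,.3391])
for n,box in(("top",(165,225,50,50)),("scene",(400,305,55,50))):
    c=r.capture(n);x,y,W,H=box;a=cv2.imread(f"pics/{n}0.png")[y:y+H,x:x+W].astype(int);b=c["pixels"][y:y+H,x:x+W].astype(int)
    hs=cv2.cvtColor(b.astype(np.uint8),cv2.COLOR_BGR2HSV);m=cv2.inRange(hs,(15,100,60),(35,255,255));yc=np.argwhere(m)[:,::-1].mean(0)+[x,y]
    d=(b-a).sum(2);
    for nm,q in(("darker",-d),("brighter",d)):
        q=np.where(q>70,q,0);
        if q.sum():
            k,l,st,ce=cv2.connectedComponentsWithStats((q>0).astype(np.uint8));print(n,nm,[(ce[i].round(1)+[x,y],st[i,4]) for i in range(1,k) if st[i,4]>2])
    print(n,"yellow",yc,"pred home",proj(c,np.r_[P,.094]),"pred 39",proj(c,np.r_[P+u*.039,.094]),"pred44",proj(c,np.r_[P+u*.044,.094]),"collar",proj(c,np.r_[C,.085]))
E
```

```text
top darker [(array([192.5, 248.5]), np.int32(4)), (array([176.9, 267.8]), np.int32(9))]
top brighter [(array([175.7, 250.3]), np.int32(3)), (array([179.5, 252.5]), np.int32(4)), (array([203.9, 269.8]), np.int32(185)), (array([182.9, 271.5]), np.int32(111))]
top yellow [190.21052632 247.92105263] pred home [176.19769562 250.42529112] pred 39 [188.99312646 246.6223628 ] pred44 [190.63636337 246.1344474 ] collar [189.71738069 247.24853738]
scene brighter [(array([433.8, 336.9]), np.int32(14))]
scene yellow [415.77419355 336.03870968] pred home [434.11278757 334.91077265] pred 39 [418.68746731 326.9762853 ] pred44 [416.74746739 325.97834623] collar [418.17737236 329.47574918]
```

Fixed cameras agree with the wrist estimate to about 1 mm. Handing in.

```bash
python3 -c "
from workcell import r
print(r.sign_off())"
```

```text
the job is handed in; nothing more can be done
None
```

I handed the job in with the plaque's ring on the hook and the rod held at about 39 mm, which is where I measured the collar's setting (good to about 1 mm). The last readings were about 7.7 N of pull and a 40 N grip on the plaque; the sign-off returned no verdict.

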